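Roll the compression ring up the press's feed lane and bed it on the guard

ROBOT

A 6-joint arm with a two-finger parallel gripper is mounted at the origin on the work surface. World frame = base frame: x ahead of the robot, y to its left, z up, the work surface at z = 0. Lengths are in m, angles in rad, forces in N, time in s.
With the tool pointing down it reaches from about 0.425 to 0.95 m from the base axis. Payload 3.5 kg.
Tool frame: the origin (TCP) lies between the finger pads; the fingertips stand 25 mm ahead of it and the grasp point (between the pads) lies 6 mm ahead of it (ctrl.finger_overhang is the distance from the TCP to the fingertips, in m); x points along the fingers, y is the direction in which the jaws open and shut, and the axes are right-handed (so a half turn about x gives the same grasp; the last joint's range is limited). The gripper opens to 85 mm and grips with 20 to 120 N. Pads are 22 mm wide; open, the fingers measure 114 mm over their backs; the gripper's body (76 mm by 85 mm) begins 54 mm behind the grasp point. The pads swing forward as they close: fully open they stand 13 mm farther back than shut.
Start: joints at [0.965, 0.286, 1.577, -0, 1.279, -0.15], TCP at [0.297, 0.606, 0.225] pointing down, gripper open.
Joint ranges: [-2.77, 2.77], [-0.9, 2.22], [0.21, 2.48], [-1.53, 4.67], [0.24, 2.81], [-2.84, 2.84]. Speed limits (rad/s): [2.79, 2.79, 3.14, 3.14, 3.14, 3.14].

INTERFACE

Orientations are given as a unit quaternion [x, y, z, w].
In Python, from plant import ctrl gives the robot as it stands.
- The arm moves only by the tool play_rows, never from a script. Its argument "targets" is a list of rows, each an object with "delta_pos": the shift along the world's x, y, z normalised to -1 to 1, where 1 is 1000 mm, a list of three; "delta_rot": the turn, a rotation vector about the world's x, y, z normalised to -1 to 1, where 1 is pi rad, a list of three; "claw": the finger opening in mm, from 0 to 85.4. In form: [{"delta_pos": [tx, ty, tz], "delta_rot": [wx, wy, wz], "claw": claw}, ...]. A call has 1 to 20 rows; each row is the pose to reach, as a shift and turn from the pose measured when the call began, turning the shorter way round; what a row does not reach only later rows make up. A row lasts 1/12 s, in which the tool goes at most 41.7 mm and 7.16 degrees, less where a joint would pass 70% of its speed; a pose out of reach is approached as far as the arm can. A call with a number of a shift or a turn outside -1 to 1 is refused whole. A call with a gripper value outside its range is refused whole. The fingers move at their own pace and stop on an object; "newtons" is the grip in N (left out, the last holds). Time passes only in rows, so rows that repeat a pose let the fingers close. It gives the time, the measured TCP pose, the force and the opening at its end, in the units of the state.
- ctrl.get_state(): the state, without advancing time (a new reading comes with each control period).
- ctrl.read_camera(name): name is "scene" or "top" or "wrist"; returns the picture (384x512x3 uint8, blue, green, red); there is no depth.
- ctrl.calibration(name): a dict with "fx", "fy", "cx", "cy" (pixels), "camera_from_world" (4x4, takes a point from world to camera coordinates). Camera axes: x right, y down, z forward; pixel columns grow to the right and rows downward; lengths in m; the calibration is good to about 2 mm. The wrist camera is an equidistant fisheye: a pixel r from the principal point sees the ray r / f radians off the axis. A picture is of the moment at which its call begins: read the wrist's pose just before it. calibration takes no time and is no camera call; for the wrist camera it gives the pose at the moment of the call.
- ctrl.sign_off(): hands the job in, once; it reports no verdict.
The state is a dict: "time": time; "qpos": joint angles; "dq": joint speeds; "joint_efforts": joint torques, N m; "eef_pos": TCP position; "tcp_rot": TCP orientation; "contact_force": force on the tool from outside, world axes, zero at the start; "wrist_torque": the same for the moment, N m; "opening": opening from 0.0 (shut) to 1.0 (fully open).
Only numpy, scipy, OpenCV 4.12 (cv2) and the standard library are available. Lean on these libraries where they do the work, as an engineer would, in place of code of your own. Each camera call takes 0.05 s, during which the arm holds its last target. There are 200 camera calls.

TASK

Roll the brass ring on its rim along the lane, over the crest and up to the grey rubber guard, keeping it standing and on the lane all the way: no lifting or carrying, and no letting it just slide. Then push it squarely into the guard with the fingers, a firm, steady push of about 10 N held for about a second and never more than 18 N, and let go gently so that it is left standing at rest against the guard. Leave the eyepiece barrel, the sleeve and the spare guard where they are.

Things in the scene. Friction and masses are not known exactly. Their poses are not given: they have to be found in the camera images.
- lane: Fixed aluminium lane with green side rails, in front of a hand press. Origin: middle of its underside, on the table; x along it to the guard, z up. Running surface 32 mm wide between rails 7 mm high (44 mm over them, 62 mm at the foot). Surface height: 12 mm from x=-185 to -60 mm, then rising straight (6 deg) to the crest, then falling 2.5 deg to 18.6 mm at x=+165. Low-end lip 24 mm high at x=-190.
- crest (a point): Point on the lane's running surface, on its middle line at the crest: lane x=+50 mm, 23.6 mm above the table; axes as the lane's. Short of it (on the ramp) the ring rolls back when let go; past it the ring rolls on by itself to the guard.
- guard: Green bracket 85 mm high, 52 wide, 14 thick, across the lane at lane x=+186 mm; origin at its foot, axes as the lane's. It carries the grey rubber pad (36 x 36 mm, middle 57 mm above the table) on a screw that is set differently each time: the pad's face is somewhere from lane x=+131 to +155 mm, to be found by feel or sight. The pad yields only about 1 mm per 12 N; friction on the lane can take up to 2.5 N of a push.
- ring: Loose solid brass ring, bore plugged black: 72 mm diameter, 26 mm wide, 0.3 to 0.65 kg, slippery (friction about 0.35). Origin: its centre. Its y axis is the rolling axis; its z axis points to a white mark on the rim, on top at the start. Starts standing on the lane's flat low part, rolling axis across the lane.
- press: Green fixed hand press with round steel platen and a lever, beyond the guard end of the lane; base 150 x 110 mm, 380 mm high. Origin: on the table under it. Not used, only to be kept clear of.
- barrel: Black nylon eyepiece barrel standing loose beside the lane, 46 mm in diameter, 58 mm high; origin at the centre of its underside. To be left alone.
- sleeve: Polished aluminium adapter sleeve standing loose beside the lane, 54 mm in diameter, 45 mm high; origin at the centre of its underside. To be left alone.
- spare: Spare grey rubber guard, a flat ring lying loose beside the lane, 64 mm in diameter, 12 mm high; origin at the centre of its underside. To be left alone.
There are look-alikes about, which are no part of the job. Of the things like the ring, leave any that is pink or red; of the rest the larger one is meant.

How it is judged:
By the outcome, as a careful person would: the job done as asked, in the order asked, and still so for the second after the job is handed in, with the robot touching nothing.
It also fails if it takes over 61 s, if anything falls off the work surface, if the arm or the gripper's body presses on something with over 40 N, if the wrist force passes 120 N, or if a joint passes its speed limit or range.

## Working session

There is one attempt and no reset: what is moved stays moved. The work goes in short steps, Python scripts to look and compute and a tool call to move; the robot and the scene stay as the last step left them, time stands still between calls to the robot, and variables do not carry over. Pictures are saved under pics/ and viewed, about 8 in all and at most 12, crops included, and the job is handed in when it is done.

Besides the shell and the picture viewer there is one more tool, called after "Call:" by a JSON object that holds its "method" and its "body", one argument or row to a line. play_rows: Moves the arm, as the interface text tells. Its arguments: {"type":"object","properties":{"targets":{"type":"array"},"newtons":{"type":"number"}},"required":["targets"]}

```bash
mkdir -p pics; ls
python3 - <<'E'
from plant import ctrl
import cv2,numpy as np
s=ctrl.get_state();print(s)
a=ctrl.read_camera("scene");b=ctrl.read_camera("top")
cv2.imwrite("pics/scene0.png",a);cv2.imwrite("pics/top0.png",b)
cv2.imwrite("pics/both0.png",cv2.resize(np.vstack([a,b]),None,fx=1,fy=1)[:, :])
for n in("scene","top","wrist"):print(n,ctrl.calibration(n))
E
```

```text
pics
{'time': 0.0, 'qpos': array([ 9.64989433e-01,  2.87217292e-01,  1.57817935e+00, -1.02625128e-05,
        1.27862349e+00, -1.49981242e-01]), 'dq': array([ 4.57113565e-04, -9.63627749e-05,  1.22437093e-03,  2.18937531e-04,
       -7.86290494e-05,  2.85367654e-05]), 'joint_efforts': array([ 5.70411103e-04, -4.05974579e+01, -2.92633009e+01, -2.18495247e-04,
        5.87600793e-03, -1.56659208e-06]), 'eef_pos': array([0.29671018, 0.60553302, 0.22341152]), 'tcp_rot': array([ 0.158967  ,  0.68913423, -0.16056494,  0.68850737]), 'contact_force': array([-1.43405456,  0.60831159, -0.35836289]), 'wrist_torque': array([-0.00926242, -0.03891631, -0.00024348]), 'opening': 1.0013224478935145}
scene {'fx': 351.6822712342719, 'fy': 351.6822712342719, 'cx': 256.1206078192608, 'cy': 188.70607735487954, 'camera_from_world': array([[ 0.83810776,  0.54546782,  0.00634268, -0.53115668],
       [ 0.40247375, -0.61046614, -0.68216272, -0.16656005],
       [-0.36822582,  0.57427864, -0.73117289,  1.0188086 ],
       [ 0.        ,  0.        ,  0.        ,  1.        ]])}
top {'fx': 403.52909692935305, 'fy': 403.52909692935305, 'cx': 256.0147457841314, 'cy': 195.63807991232815, 'camera_from_world': array([[-0.02128958, -0.99970416, -0.01176217,  0.08535314],
       [-0.98216594,  0.02311144, -0.18659025,  0.57518354],
       [ 0.18680689,  0.00757998, -0.98236741,  1.06215692],
       [ 0.        ,  0.        ,  0.        ,  1.        ]])}
wrist {'fx': 297.3186396354542, 'fy': 297.3186396354542, 'cx': 257.78710667485194, 'cy': 194.20533424557948, 'camera_from_world': array([[ 0.44012611,  0.89793339, -0.00215135, -0.67358978],
       [ 0.84952548, -0.41562031,  0.32490956, -0.04224298],
       [ 0.290853  , -0.1448288 , -0.94574264,  0.3808539 ],
       [ 0.        ,  0.        ,  0.        ,  1.        ]])}
```

View pics/scene0.png

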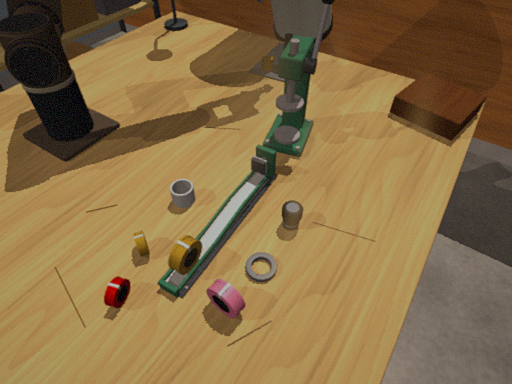

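View pics/top0.png

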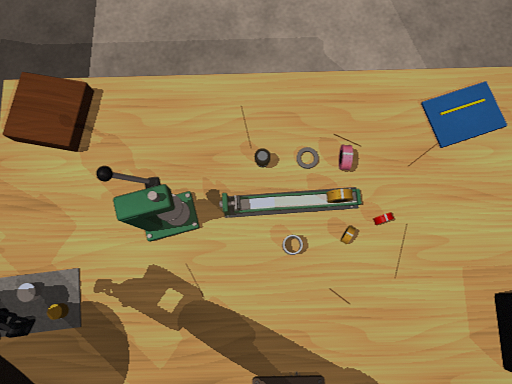

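Candidates: brass ring on the lane (scene 185,254; top 340,195), small brass ring (141,244; top 349,235), red (118,292; top 384,218) and pink (226,298; top 346,157). The larger brass ring, on the lane, is meant. I'll check it in a close crop.

Run:
```python
import cv2,numpy as np
b=cv2.imread("pics/top0.png")[170:230,210:375]; a=cv2.imread("pics/scene0.png")[140:300,155:285]
b=cv2.resize(b,None,fx=4.8,fy=4.8,interpolation=cv2.INTER_CUBIC)
cv2.imwrite("pics/topc.png",b)
cv2.imwrite("pics/scc.png",cv2.resize(a,None,fx=3.7,fy=3.7,interpolation=cv2.INTER_CUBIC))
```

```text
(no output)
```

View pics/topc.png

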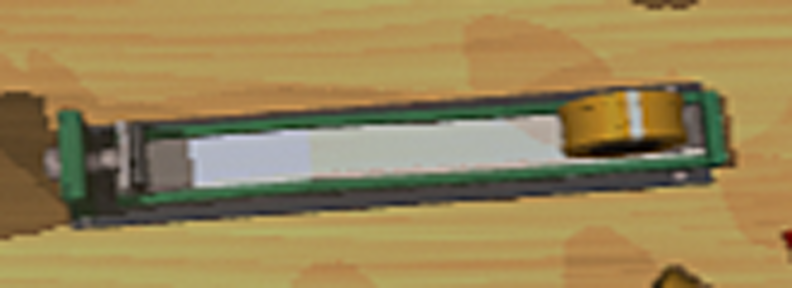

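View pics/scc.png

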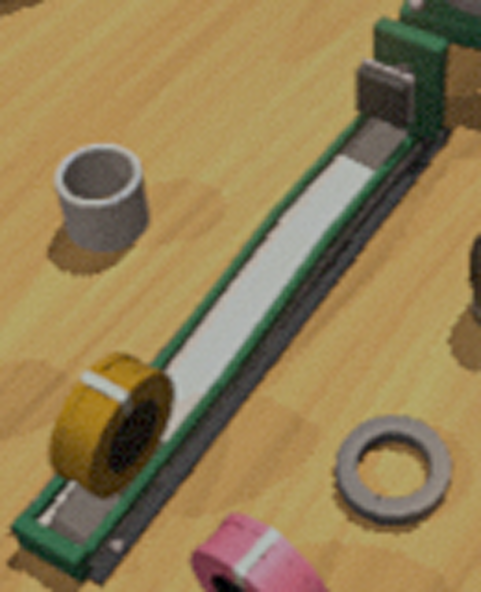

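```bash
cat > h.py <<'E'
from plant import ctrl
import numpy as np
from scipy.optimize import least_squares
C={n:ctrl.calibration(n) for n in("scene","top")}
def proj(n,P):
    c=C[n];T=c["camera_from_world"];q=T[:3,:3]@np.asarray(P)+T[:3,3]
    return np.array([c["fx"]*q[0]/q[2]+c["cx"],c["fy"]*q[1]/q[2]+c["cy"]])
def ray(n,uv):
    c=C[n];T=c["camera_from_world"];R=T[:3,:3]
    return -R.T@T[:3,3],R.T@np.array([(uv[0]-c["cx"])/c["fx"],(uv[1]-c["cy"])/c["fy"],1])
def at_z(n,uv,z):
    o,d=ray(n,uv);return o+d*(z-o[2])/d[2]
def L2W(p,l):
    x,y,t=p;c,s=np.cos(t),np.sin(t);l=np.asarray(l)/1000
    return np.array([x+c*l[0]-s*l[1],y+s*l[0]+c*l[1],l[2]])
E
python3 - <<'E'
from h import *
tc=lambda u,v:(u/4.8+210,v/4.8+170)
sc=lambda u,v:(u/3.7+155,v/3.7+140)
obs=[("top",tc(720,93),(-193,-22,24),1),("top",tc(730,164),(-193,22,24),1),
("scene",sc(18,528),(-193,22,24),1),("scene",sc(85,563),(-193,-22,24),1),
("top",tc(75,226),(None,31,0),1),("top",tc(712,183),(None,31,0),1),
("top",tc(555,105),(None,-22,19),1),("top",tc(150,135),(None,-22,29),1),
("scene",sc(377,22),(179,26,85),1),("scene",sc(445,47),(179,-26,85),1)]
nf=sum(o[2][0] is None for o in obs)
def f(v):
    r=[];k=3
    for n,uv,l,w in obs:
        l=list(l)
        if l[0] is None: l[0]=v[k]*1000;k+=1
        r+=list(proj(n,L2W(v[:3],l))-uv)
    return np.array(r)
s=least_squares(f,[0.6,0,1.57]+[0]*nf,loss="soft_l1")
print(s.x);print(f(s.x).reshape(-1,2).round(1))
p=s.x[:3];np.save("lane.npy",p)
# ring: mark/top candidates
for n,uv in(("top",tc(634,115)),("scene",sc(105,388))):
    w=at_z(n,uv,.084);d=w[:2]-p[:2];c,sn=np.cos(p[2]),np.sin(p[2]);print(n,"top mark lane xy",c*d[0]+sn*d[1],-sn*d[0]+c*d[1])
for n,uv in(("scene",sc(362,60)),("scene",sc(412,78)),("top",tc(130,123)),("top",tc(133,188)),("top",tc(118,123))):
    w=at_z(n,uv,.075);d=w[:2]-p[:2];print(n,"pad top lane xy",c*d[0]+sn*d[1],-sn*d[0]+c*d[1])
E
```

```text
[ 0.56730921 -0.02711165  1.61963839  0.19056367 -0.19256735 -0.10046107
  0.14087187]
[[-1.7 -1.6]
 [-2.  -1.2]
 [-1.7 -2. ]
 [-1.6 -0.6]
 [-0.  -0.2]
 [-0.  -0.7]
 [-0.1 -1.4]
 [-0.1 -2.3]
 [-1.7  0.4]
 [-1.   1. ]]
top top mark lane xy -0.13213672966182005 0.0032436659074877015
scene top mark lane xy -0.13193182584593252 -0.0012244053833206127
scene pad top lane xy 0.1551403849472021 0.018512579722096502
scene pad top lane xy 0.15661308641397623 -0.017506553444577227
top pad top lane xy 0.15032105679172975 -0.014374023619661159
top pad top lane xy 0.15091988321459526 0.02290364055931559
top pad top lane xy 0.1571025338994148 -0.01486565230196758
```

Run:
```python
from h import *
from scipy.spatial.transform import Rotation as R
s=ctrl.get_state();r=R.from_quat(s["tcp_rot"]);print(r.as_matrix().round(3))
p=np.load("lane.npy")
for uv in((150,240),(199,232),(145,205),(196,192)):print("base",at_z("top",uv,.01).round(3))
for uv in((120,222),(168,212),(105,174)):print("head",at_z("top",uv,.33).round(3))
lx=np.array([np.cos(p[2]),np.sin(p[2]),0]);z=np.array([0,0,-1.])
for sg in(1,-1):
    y=sg*np.array([-lx[1],lx[0],0]);M=np.c_[z,y,np.cross(z,y)]
    d=(R.from_matrix(M)*r.inv()).as_rotvec();print(sg,d,d/np.pi)
for l in((-200,0,0),(-132,0,0),(50,0,0),(152,0,0)):print(l,L2W(p,l).round(4))
print(ctrl.finger_overhang)
```

```text
[[-0.001  0.44   0.898]
 [-0.002  0.898 -0.44 ]
 [-1.    -0.002 -0.   ]]
base [0.465 0.375 0.01 ]
base [0.484 0.237 0.01 ]
base [0.566 0.393 0.01 ]
base [0.6   0.246 0.01 ]
head [0.476 0.351 0.33 ]
head [0.495 0.253 0.33 ]
head [0.578 0.387 0.33 ]
1 [2.41391166e-03 1.08200709e-03 2.07547754e+00] [7.68371945e-04 3.44413554e-04 6.60645019e-01]
-1 [ 9.41978080e-04 -2.10151291e-03 -1.06611369e+00] [ 2.99840936e-04 -6.68932334e-04 -3.39354529e-01]
(-200, 0, 0) [ 0.5771 -0.2269  0.    ]
(-132, 0, 0) [ 0.5738 -0.159   0.    ]
(50, 0, 0) [0.5649 0.0228 0.    ]
(152, 0, 0) [0.5599 0.1247 0.    ]
0.025
```

Call:
{"method": "play_rows", "body": {
  "targets": [
    {"delta_pos": [0.14, -0.6, 0.02], "delta_rot": [0, 0, -0.339], "claw": 0},
    {"delta_pos": [0.14, -0.6, 0.02], "delta_rot": [0, 0, -0.339], "claw": 0},
    {"delta_pos": [0.14, -0.6, 0.02], "delta_rot": [0, 0, -0.339], "claw": 0},
    {"delta_pos": [0.14, -0.6, 0.02], "delta_rot": [0, 0, -0.339], "claw": 0},
    {"delta_pos": [0.14, -0.6, 0.02], "delta_rot": [0, 0, -0.339], "claw": 0},
    {"delta_pos": [0.14, -0.6, 0.02], "delta_rot": [0, 0, -0.339], "claw": 0},
    {"delta_pos": [0.14, -0.6, 0.02], "delta_rot": [0, 0, -0.339], "claw": 0},
    {"delta_pos": [0.14, -0.6, 0.02], "delta_rot": [0, 0, -0.339], "claw": 0},
    {"delta_pos": [0.14, -0.6, 0.02], "delta_rot": [0, 0, -0.339], "claw": 0},
    {"delta_pos": [0.14, -0.6, 0.02], "delta_rot": [0, 0, -0.339], "claw": 0},
    {"delta_pos": [0.14, -0.6, 0.02], "delta_rot": [0, 0, -0.339], "claw": 0},
    {"delta_pos": [0.14, -0.6, 0.02], "delta_rot": [0, 0, -0.339], "claw": 0},
    {"delta_pos": [0.14, -0.6, 0.02], "delta_rot": [0, 0, -0.339], "claw": 0},
    {"delta_pos": [0.14, -0.6, 0.02], "delta_rot": [0, 0, -0.339], "claw": 0},
    {"delta_pos": [0.14, -0.6, 0.02], "delta_rot": [0, 0, -0.339], "claw": 0},
    {"delta_pos": [0.14, -0.6, 0.02], "delta_rot": [0, 0, -0.339], "claw": 0}
  ],
  "newtons": 40
}}

```text
time: 1.43
eef_pos: [0.4376, 0.0006, 0.2436]
tcp_rot: [0.488, 0.511, -0.49, 0.511]
contact_force: [0.8, 0.7, -0.6]
opening: 0.0
```

Call:
{"method": "play_rows", "body": {
  "targets": [
    {"delta_pos": [0.14, -0.238, -0.04], "delta_rot": [0, 0, 0], "claw": 0},
    {"delta_pos": [0.14, -0.238, -0.04], "delta_rot": [0, 0, 0], "claw": 0},
    {"delta_pos": [0.14, -0.238, -0.04], "delta_rot": [0, 0, 0], "claw": 0},
    {"delta_pos": [0.14, -0.238, -0.04], "delta_rot": [0, 0, 0], "claw": 0},
    {"delta_pos": [0.14, -0.238, -0.04], "delta_rot": [0, 0, 0], "claw": 0},
    {"delta_pos": [0.14, -0.238, -0.04], "delta_rot": [0, 0, 0], "claw": 0},
    {"delta_pos": [0.14, -0.238, -0.04], "delta_rot": [0, 0, 0], "claw": 0},
    {"delta_pos": [0.14, -0.238, -0.04], "delta_rot": [0, 0, 0], "claw": 0},
    {"delta_pos": [0.14, -0.238, -0.04], "delta_rot": [0, 0, 0], "claw": 0}
  ]
}}

```text
time: 2.18
eef_pos: [0.5773, -0.2379, 0.2017]
tcp_rot: [0.488, 0.511, -0.491, 0.509]
contact_force: [0.4, 0.7, 0.4]
opening: 0.001
```

Run:
```python
from h import *
import cv2,pickle
s=ctrl.get_state();c=ctrl.calibration("wrist");w=ctrl.read_camera("wrist")
pickle.dump((s,c),open("w1.pkl","wb"));cv2.imwrite("pics/w1r.png",w)
cv2.imwrite("pics/w1.png",cv2.resize(w,(800,600),interpolation=cv2.INTER_CUBIC))
T=c["camera_from_world"];print(s["eef_pos"],-T[:3,:3].T@T[:3,3])
```

```text
[ 0.57732196 -0.23793531  0.20174463] [ 0.57473296 -0.15433168  0.35063265]
```

View pics/w1.png

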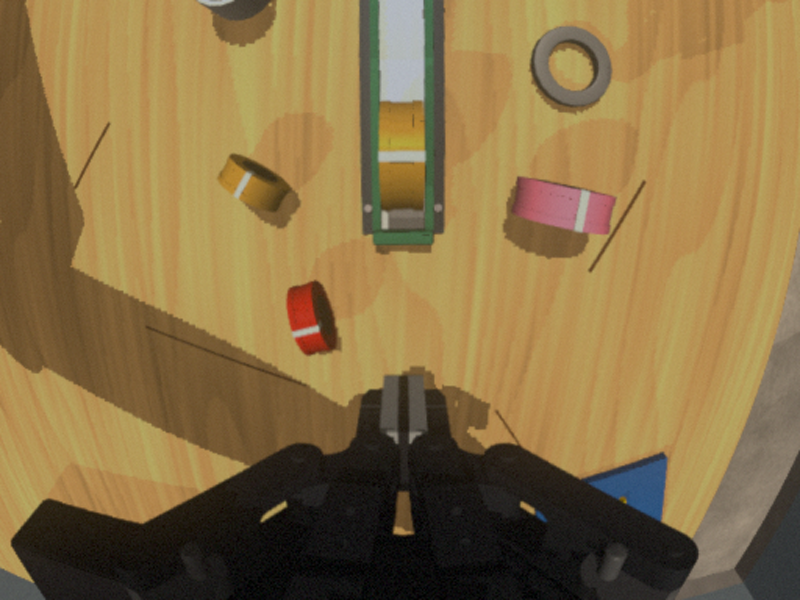

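The ring with its white mark (mark at 403,156, edges 379–427) stands on the lane between the rails. The lip is at rows 232–244. The closed fingertips (405,378) line up with the lane's middle. The pink, red and small brass rings are off the lane.

```bash
cat >> h.py <<'E'
def wray(c,u,v): # raw pixels
    T=c["camera_from_world"];Rm=T[:3,:3];d=np.array([u-c["cx"],v-c["cy"]]);r=np.hypot(*d);th=r/c["fx"]
    return -Rm.T@T[:3,3],Rm.T@np.array([*(d/r*np.sin(th)),np.cos(th)])
def wz(c,u,v,z):
    o,d=wray(c,u,v);return o+d*(z-o[2])/d[2]
def W2L(p,w):
    d=np.asarray(w)[:2]-p[:2];c,s=np.cos(p[2]),np.sin(p[2]);return np.array([c*d[0]+s*d[1],-s*d[0]+c*d[1]])*1000
E
python3 - <<'E'
from h import *
import pickle
s,c=pickle.load(open("w1.pkl","rb"));p=np.load("lane.npy")
for n,u,v,z in(("mark L",379,156,.084),("mark R",427,156,.084),("lip L",374,240,.024),("lip R",434,240,.024),("railL top out",371,3,.023),("railR top out",442,3,.023),("railL out",371,130,.019),("railR out",437,130,.019),("foot L",363,234,0),("foot R",442,234,0),("tip",405,377,s["eef_pos"][2]-.025)):
    w=wz(c,u*.64,v*.64,z);print(n,w.round(4),W2L(p,w).round(1))
print("tcp",W2L(p,s["eef_pos"]))
E
```

```text
mark L [ 0.56   -0.1587  0.084 ] [-131.    13.7]
mark R [ 0.5871 -0.1575  0.084 ] [-131.2  -13.4]
lip L [ 0.555  -0.2197  0.024 ] [-191.8   21.7]
lip R [ 0.5979 -0.2179  0.024 ] [-192.   -21.3]
railL top out [ 0.5465 -0.0482  0.023 ] [-20.1  21.8]
railR top out [ 0.5956 -0.0461  0.023 ] [-20.4 -27.3]
railL out [ 0.5501 -0.1413  0.019 ] [-113.2   22.7]
railR out [ 0.5962 -0.1394  0.019 ] [-113.5  -23.4]
foot L [ 0.545  -0.2201  0.    ] [-191.7   31.7]
foot R [ 0.6055 -0.2175  0.    ] [-192.1  -28.8]
tip [ 0.5786 -0.247   0.1767] [-220.2   -0.5]
tcp [-211.06109267    0.29215377]
```

Call:
{"method": "play_rows", "body": {
  "targets": [
    {"delta_pos": [0, 0.005, -0.04], "delta_rot": [0, 0, 0], "claw": 0},
    {"delta_pos": [0, 0.005, -0.08], "delta_rot": [0, 0, 0], "claw": 0},
    {"delta_pos": [0, 0.005, -0.115], "delta_rot": [0, 0, 0], "claw": 0},
    {"delta_pos": [0, 0.005, -0.13], "delta_rot": [0, 0, 0], "claw": 0},
    {"delta_pos": [0, 0.005, -0.138], "delta_rot": [0, 0, 0], "claw": 0},
    {"delta_pos": [0, 0.005, -0.138], "delta_rot": [0, 0, 0], "claw": 0}
  ]
}}

```text
time: 2.73
eef_pos: [0.5757, -0.2297, 0.0628]
tcp_rot: [0.488, 0.513, -0.49, 0.509]
contact_force: [0.1, 0.6, -0.3]
opening: -0.003
```

Run:
```python
from h import *
import cv2,pickle
s=ctrl.get_state();c=ctrl.calibration("wrist");w=ctrl.read_camera("wrist")
pickle.dump((s,c),open("w2.pkl","wb"));cv2.imwrite("pics/w2r.png",w)
cv2.imwrite("pics/w2.png",cv2.resize(w[40:380,130:400],None,fx=1.75,fy=1.75,interpolation=cv2.INTER_CUBIC))
p=np.load("lane.npy");print(s["eef_pos"],W2L(p,s["eef_pos"]))
```

```text
[ 0.57570753 -0.2296702   0.0628036 ] [-202.72701918    1.50113557]
```

View pics/w2.png

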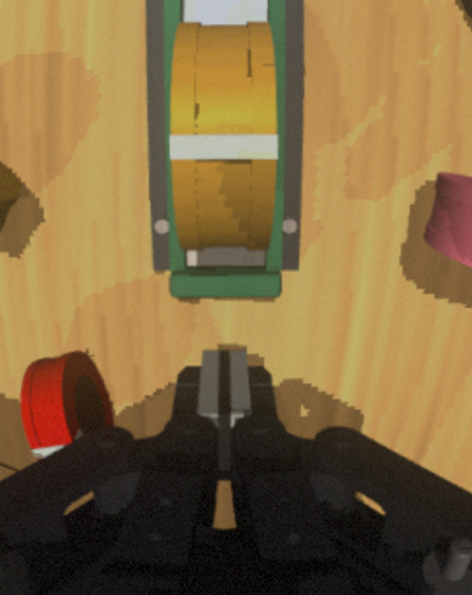

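Call:
{"method": "play_rows", "body": {
  "targets": [
    {"delta_pos": [0.001, 0.003, 0], "delta_rot": [0, 0, 0], "claw": 0},
    {"delta_pos": [0.001, 0.006, 0], "delta_rot": [0, 0, 0], "claw": 0},
    {"delta_pos": [0.001, 0.009, 0], "delta_rot": [0, 0, 0], "claw": 0},
    {"delta_pos": [0.001, 0.012, 0], "delta_rot": [0, 0, 0], "claw": 0},
    {"delta_pos": [0.001, 0.015, 0], "delta_rot": [0, 0, 0], "claw": 0},
    {"delta_pos": [0.0005, 0.018, 0], "delta_rot": [0, 0, 0], "claw": 0},
    {"delta_pos": [0.0005, 0.021, 0], "delta_rot": [0, 0, 0], "claw": 0},
    {"delta_pos": [0.0003, 0.024, 0], "delta_rot": [0, 0, 0], "claw": 0},
    {"delta_pos": [0.0002, 0.027, 0], "delta_rot": [0, 0, 0], "claw": 0},
    {"delta_pos": [0, 0.03, 0], "delta_rot": [0, 0, 0], "claw": 0},
    {"delta_pos": [-0.0001, 0.033, 0], "delta_rot": [0, 0, 0], "claw": 0},
    {"delta_pos": [-0.0003, 0.036, 0], "delta_rot": [0, 0, 0], "claw": 0},
    {"delta_pos": [-0.0004, 0.039, 0], "delta_rot": [0, 0, 0], "claw": 0},
    {"delta_pos": [-0.0006, 0.042, 0], "delta_rot": [0, 0, 0], "claw": 0},
    {"delta_pos": [-0.0007, 0.045, 0], "delta_rot": [0, 0, 0], "claw": 0},
    {"delta_pos": [-0.0008, 0.048, 0], "delta_rot": [0, 0, 0], "claw": 0}
  ]
}}

```text
time: 4.12
eef_pos: [0.578, -0.1842, 0.0673]
tcp_rot: [0.488, 0.51, -0.49, 0.512]
contact_force: [-0.8, -2.9, 7.8]
opening: -0.002
```

```bash
cat > look.py <<'E'
import sys,cv2,pickle
from h import *
n=sys.argv[1]
s=ctrl.get_state();c=ctrl.calibration("wrist");w=ctrl.read_camera("wrist")
pickle.dump((s,c),open(n+".pkl","wb"));cv2.imwrite(f"pics/{n}r.png",w)
cv2.imwrite(f"pics/{n}.png",cv2.resize(w[40:380,130:400],None,fx=1.75,fy=1.75,interpolation=cv2.INTER_CUBIC))
p=np.load("lane.npy");print(s["time"],s["eef_pos"],W2L(p,s["eef_pos"]),s["contact_force"])
# ring extent: brass colour in band of columns near the lane centre, and white mark
hsv=cv2.cvtColor(w,cv2.COLOR_BGR2HSV)
m=((hsv[...,0]>14)&(hsv[...,0]<28)&(hsv[...,1]>170)).astype(np.uint8)
cols=slice(240,275);rows=np.where(m[:,cols].mean(1)>.6)[0];print("brass rows",rows.min() if len(rows) else None,rows.max() if len(rows) else None)
E
python3 look.py w3
```

```text
4.1167 [ 0.57797043 -0.18418278  0.0673344 ] [-157.40432821   -2.97987849] [-0.80955776 -2.90012651  7.78751135]
brass rows 135 238
```

View pics/w3.png

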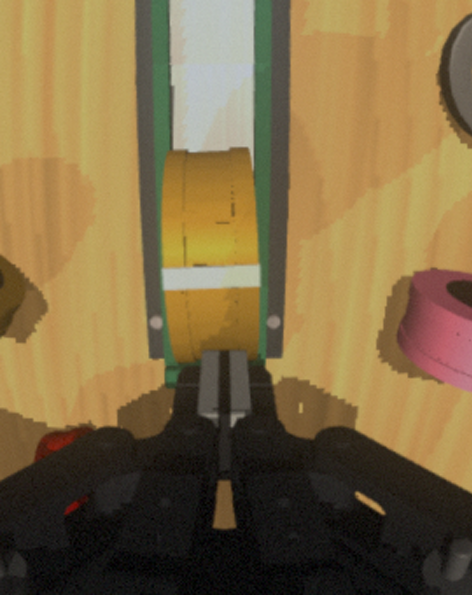

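```bash
cat >> h.py <<'E'
def ringx(c,v,p,zc,u=257):
    """lane x of ring centre whose front (far) silhouette is at raw row v"""
    o,d=wray(c,u,v);ol=np.r_[W2L(p,o),o[2]*1000];e=W2L(p,o+d);dl=np.r_[e-ol[:2],d[2]*1000];a=dl[[0,2]];a/=np.linalg.norm(a)
    # |cross(a, C-o)|=36
    out=[]
    for sg in(1,-1):
        x=(sg*36+a[0]*(zc-ol[2]))/a[1]; out.append(round(ol[0]+x,1))
    return out
E
python3 - <<'E'
from h import *
import pickle
p=np.load("lane.npy")
for n,vf,vb,vm in(("w2",40+22/1.75,40+247/1.75,40+147/1.75),("w3",40+150/1.75,40+362/1.75,40+278/1.75)):
    s,c=pickle.load(open(n+".pkl","rb"))
    print(n,"front",ringx(c,vf,p,48),"back",ringx(c,vb,p,48))
    for z in(.084,.082,.079):print("mark",z,W2L(p,wz(c,255,vm,z)))
    o,_=wray(c,255,100);print("cam",W2L(p,o),o[2])
    for z in(.03,.038,.045,.06,.08):print("tip z",z,W2L(p,wz(c,130+224/1.75,40+350/1.75,z))-W2L(p,s["eef_pos"]))
E
```

```text
w2 front [np.float64(-131.5), np.float64(-58.7)] back [np.float64(-205.0), np.float64(-129.9)]
mark 0.084 [-131.31954735    2.12058198]
mark 0.082 [-131.50712773    2.15582057]
mark 0.079 [-131.78849829    2.20867845]
cam [-119.32824521   -0.13208744] 0.21185241619062317
tip z 0.03 [-12.13854916   0.08107069]
tip z 0.038 [-7.93569829e+00  5.65597166e-03]
tip z 0.045 [-4.25820378 -0.06033191]
tip z 0.06 [ 3.62214159 -0.20173452]
tip z 0.08 [14.12926876 -0.39027133]
w3 front [np.float64(-127.1), np.float64(-54.7)] back [np.float64(-209.0), np.float64(-126.4)]
mark 0.084 [-121.48598786   -1.92552438]
mark 0.082 [-122.21924566   -1.90057151]
mark 0.079 [-123.31913235   -1.8631422 ]
cam [-73.12902298  -3.57111923] 0.21589621757299998
tip z 0.03 [-14.83864789  -0.14171465]
tip z 0.038 [-10.57330223  -0.1610599 ]
tip z 0.045 [-6.84112478 -0.17798699]
tip z 0.06 [ 1.15639834 -0.21425933]
tip z 0.08 [11.81976249 -0.26262246]
```

Run:
```python
from h import *
import cv2
p=np.load("lane.npy");a=ctrl.read_camera("scene");s=ctrl.get_state();print(s["contact_force"],s["eef_pos"])
cv2.imwrite("pics/s4r.png",a)
e=s["eef_pos"]
u0,v0=120,150;k=5
b=cv2.resize(a[v0:v0+118,u0:u0+150],None,fx=k,fy=k,interpolation=cv2.INTER_CUBIC)
for P,col in((e,(255,0,255)),(e+[0,0,-.025],(255,255,0)),(L2W(p,(-127,-13,48)),(0,0,255)),(L2W(p,(-127,-13,84)),(0,0,255))):
    u=((proj("scene",P)-[u0,v0]+.5)*k).astype(int);cv2.circle(b,tuple(map(int,u)),4,col,1)
cv2.imwrite("pics/s4.png",b)
```

```text
[-0.66229506 -3.11906977  6.47988151] [ 0.5780764  -0.18390225  0.06756412]
```

View pics/s4.png

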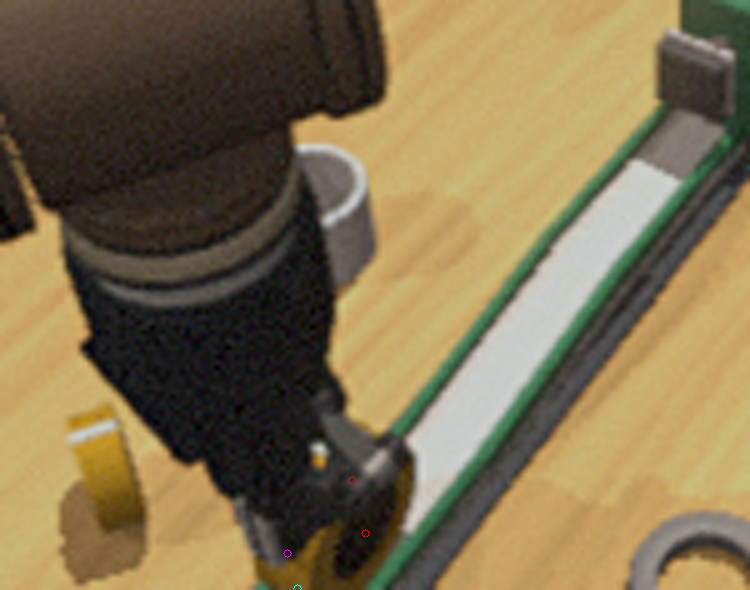

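Call:
{"method": "play_rows", "body": {
  "targets": [
    {"delta_pos": [-0.001, -0.006, 0], "delta_rot": [0, 0, 0], "claw": 0},
    {"delta_pos": [-0.002, -0.014, 0], "delta_rot": [0, 0, 0], "claw": 0},
    {"delta_pos": [-0.002, -0.023, 0], "delta_rot": [0, 0, 0], "claw": 0},
    {"delta_pos": [-0.002, -0.023, -0.004], "delta_rot": [0, 0, 0], "claw": 0},
    {"delta_pos": [-0.002, -0.023, -0.008], "delta_rot": [0, 0, 0], "claw": 0},
    {"delta_pos": [-0.002, -0.023, -0.012], "delta_rot": [0, 0, 0], "claw": 0},
    {"delta_pos": [-0.002, -0.023, -0.015], "delta_rot": [0, 0, 0], "claw": 0},
    {"delta_pos": [-0.002, -0.023, -0.015], "delta_rot": [0, 0, 0], "claw": 0}
  ]
}}

```text
time: 4.88
eef_pos: [0.5751, -0.2062, 0.0509]
tcp_rot: [0.488, 0.511, -0.49, 0.511]
contact_force: [-0.2, -0.0, -0.3]
opening: 0.002
```

```bash
python3 look.py w5
```

```text
4.8833 [ 0.57514613 -0.20617144  0.05093616] [-179.22887487    0.9145991 ] [-0.22715282 -0.04983783 -0.32185735]
brass rows 99 221
```

View pics/w5.png

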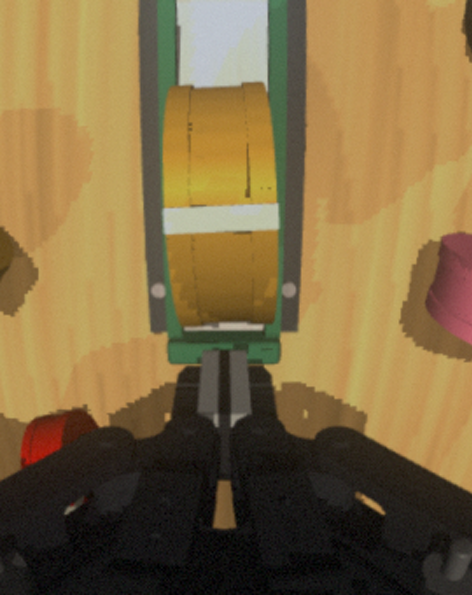

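Call:
{"method": "play_rows", "body": {
  "targets": [
    {"delta_pos": [0, 0, -0.003], "delta_rot": [0, 0, 0], "claw": 0},
    {"delta_pos": [0, 0, -0.006], "delta_rot": [0, 0, 0], "claw": 0},
    {"delta_pos": [0, 0, -0.006], "delta_rot": [0, 0, 0], "claw": 0}
  ]
}}

```text
time: 5.18
eef_pos: [0.5751, -0.2059, 0.0447]
tcp_rot: [0.488, 0.511, -0.49, 0.511]
contact_force: [0.4, -0.1, 0.1]
opening: 0.002
```

Call:
{"method": "play_rows", "body": {
  "targets": [
    {"delta_pos": [0.0005, 0, -0.003], "delta_rot": [0, 0, 0], "claw": 0},
    {"delta_pos": [0.001, 0.001, -0.006], "delta_rot": [0, 0, 0], "claw": 0},
    {"delta_pos": [0.001, 0.003, -0.006], "delta_rot": [0, 0, 0], "claw": 0},
    {"delta_pos": [0.0008, 0.005, -0.006], "delta_rot": [0, 0, 0], "claw": 0},
    {"delta_pos": [0.0006, 0.007, -0.006], "delta_rot": [0, 0, 0], "claw": 0},
    {"delta_pos": [0.0005, 0.009, -0.006], "delta_rot": [0, 0, 0], "claw": 0},
    {"delta_pos": [0.0004, 0.011, -0.006], "delta_rot": [0, 0, 0], "claw": 0},
    {"delta_pos": [0.0003, 0.013, -0.006], "delta_rot": [0, 0, 0], "claw": 0}
  ]
}}

```text
time: 5.85
eef_pos: [0.5755, -0.1927, 0.0389]
tcp_rot: [0.488, 0.511, -0.49, 0.511]
contact_force: [0.4, -0.9, -0.4]
opening: -0.002
```

```bash
python3 look.py w6
cat > rx.py <<'E'
import sys,pickle,cv2
from h import *
p=np.load("lane.npy");zc=float(sys.argv[2]) if len(sys.argv)>2 else 48
n=sys.argv[1];s,c=pickle.load(open(n+".pkl","rb"));w=cv2.imread(f"pics/{n}r.png")
hsv=cv2.cvtColor(w,cv2.COLOR_BGR2HSV);m=((hsv[...,0]>14)&(hsv[...,0]<28)&(hsv[...,1]>170))
r=np.where(m[:,240:275].mean(1)>.6)[0];print("ring x",ringx(c,r.min(),p,zc)[0],"tcp",W2L(p,s["eef_pos"]))
wm=(hsv[...,1]<60)&(hsv[...,2]>150);q=np.where(wm[r.min():r.max(),242:272].mean(1)>.6)[0]+r.min();print("white rows",q)
E
python3 rx.py w5; python3 rx.py w6
```

```text
5.85 [ 0.57546625 -0.192721    0.03891923] [-1.65810107e+02 -6.18270637e-02] [ 0.38396428 -0.94369625 -0.38674213]
brass rows 113 245
ring x -133.3 tcp [-179.22887487    0.9145991 ]
white rows [158 159 160 161 162 163 164 165 166 167 168 169 170 171]
ring x -126.4 tcp [-1.65810107e+02 -6.18270637e-02]
white rows [162 163 164 165 166 167 168 169 170 171 172 173 174 175 176 177]
```

Call:
{"method": "play_rows", "body": {
  "targets": [
    {"delta_pos": [-0.0001, 0.003, 0], "delta_rot": [0, 0, 0], "claw": 0},
    {"delta_pos": [-0.0003, 0.007, 0], "delta_rot": [0, 0, 0], "claw": 0},
    {"delta_pos": [-0.0005, 0.011, 0], "delta_rot": [0, 0, 0], "claw": 0},
    {"delta_pos": [-0.0007, 0.015, 0], "delta_rot": [0, 0, 0], "claw": 0},
    {"delta_pos": [-0.0009, 0.019, 0], "delta_rot": [0, 0, 0], "claw": 0},
    {"delta_pos": [-0.0011, 0.023, 0], "delta_rot": [0, 0, 0], "claw": 0},
    {"delta_pos": [-0.0013, 0.027, 0], "delta_rot": [0, 0, 0], "claw": 0},
    {"delta_pos": [-0.0015, 0.031, 0], "delta_rot": [0, 0, 0], "claw": 0},
    {"delta_pos": [-0.0017, 0.035, 0], "delta_rot": [0, 0, 0], "claw": 0},
    {"delta_pos": [-0.0019, 0.039, 0], "delta_rot": [0, 0, 0], "claw": 0},
    {"delta_pos": [-0.0021, 0.043, 0], "delta_rot": [0, 0, 0], "claw": 0},
    {"delta_pos": [-0.0023, 0.047, 0], "delta_rot": [0, 0, 0], "claw": 0},
    {"delta_pos": [-0.0025, 0.051, 0], "delta_rot": [0, 0, 0], "claw": 0},
    {"delta_pos": [-0.0027, 0.055, 0], "delta_rot": [0, 0, 0], "claw": 0},
    {"delta_pos": [-0.0029, 0.059, 0], "delta_rot": [0, 0, 0], "claw": 0},
    {"delta_pos": [-0.0031, 0.063, 0], "delta_rot": [0, 0, 0], "claw": 0},
    {"delta_pos": [-0.0033, 0.067, 0], "delta_rot": [0, 0, 0], "claw": 0},
    {"delta_pos": [-0.0035, 0.071, 0.0005], "delta_rot": [0, 0, 0], "claw": 0},
    {"delta_pos": [-0.0037, 0.075, 0.001], "delta_rot": [0, 0, 0], "claw": 0},
    {"delta_pos": [-0.0039, 0.079, 0.0014], "delta_rot": [0, 0, 0], "claw": 0}
  ]
}}

```text
time: 7.57
eef_pos: [0.5716, -0.1131, 0.0404]
tcp_rot: [0.488, 0.511, -0.49, 0.511]
contact_force: [0.7, -2.2, 2.1]
opening: 0.002
```

```bash
python3 look.py w7; python3 rx.py w7 49.5
```

```text
7.5667 [ 0.57159315 -0.11308344  0.04042273] [-8.60784201e+01 -8.14668818e-02] [ 0.71815509 -2.23774393  2.06956539]
brass rows 110 245
ring x -45.2 tcp [-8.60784201e+01 -8.14668818e-02]
white rows []
```

Call:
{"method": "play_rows", "body": {
  "targets": [
    {"delta_pos": [0, -0.001, -0.002], "delta_rot": [0.03, 0, 0], "claw": 0},
    {"delta_pos": [0, -0.002, -0.005], "delta_rot": [0.06, -0.003, 0], "claw": 0},
    {"delta_pos": [0, -0.002, -0.006], "delta_rot": [0.075, -0.004, 0], "claw": 0},
    {"delta_pos": [0, 0, -0.006], "delta_rot": [0.075, -0.004, 0], "claw": 0},
    {"delta_pos": [-0.0001, 0.003, -0.0057], "delta_rot": [0.075, -0.004, 0], "claw": 0},
    {"delta_pos": [-0.0003, 0.006, -0.0054], "delta_rot": [0.075, -0.004, 0], "claw": 0},
    {"delta_pos": [-0.0004, 0.009, -0.0051], "delta_rot": [0.075, -0.004, 0], "claw": 0},
    {"delta_pos": [-0.0006, 0.012, -0.0048], "delta_rot": [0.075, -0.004, 0], "claw": 0},
    {"delta_pos": [-0.0007, 0.015, -0.0045], "delta_rot": [0.075, -0.004, 0], "claw": 0}
  ]
}}

```text
time: 8.37
eef_pos: [0.5707, -0.0962, 0.0361]
tcp_rot: [0.547, 0.563, -0.423, 0.454]
contact_force: [1.4, -1.5, 1.3]
opening: 0.003
```

```bash
python3 look.py w8; python3 rx.py w8 51
```

```text
8.3667 [ 0.5707109  -0.09616686  0.03610794] [-6.91389378e+01 -2.61747038e-02] [ 1.40345492 -1.5148719   1.31405501]
brass rows 111 240
ring x -31.4 tcp [-6.91389378e+01 -2.61747038e-02]
white rows []
```

Call:
{"method": "play_rows", "body": {
  "targets": [
    {"delta_pos": [-0.0002, 0.004, 0.0004], "delta_rot": [0, 0, 0], "claw": 0},
    {"delta_pos": [-0.0004, 0.008, 0.0008], "delta_rot": [0, 0, 0], "claw": 0},
    {"delta_pos": [-0.0006, 0.012, 0.0013], "delta_rot": [0, 0, 0], "claw": 0},
    {"delta_pos": [-0.0008, 0.016, 0.0017], "delta_rot": [0, 0, 0], "claw": 0},
    {"delta_pos": [-0.001, 0.02, 0.0021], "delta_rot": [0, 0, 0], "claw": 0},
    {"delta_pos": [-0.0012, 0.024, 0.0025], "delta_rot": [0, 0, 0], "claw": 0},
    {"delta_pos": [-0.0014, 0.028, 0.0029], "delta_rot": [0, 0, 0], "claw": 0},
    {"delta_pos": [-0.0016, 0.032, 0.0034], "delta_rot": [0, 0, 0], "claw": 0},
    {"delta_pos": [-0.0018, 0.036, 0.0038], "delta_rot": [0, 0, 0], "claw": 0},
    {"delta_pos": [-0.002, 0.04, 0.0042], "delta_rot": [0, 0, 0], "claw": 0},
    {"delta_pos": [-0.0022, 0.044, 0.0046], "delta_rot": [0, 0, 0], "claw": 0},
    {"delta_pos": [-0.0024, 0.048, 0.005], "delta_rot": [0, 0, 0], "claw": 0},
    {"delta_pos": [-0.0026, 0.052, 0.0055], "delta_rot": [0, 0, 0], "claw": 0},
    {"delta_pos": [-0.0028, 0.056, 0.0059], "delta_rot": [0, 0, 0], "claw": 0},
    {"delta_pos": [-0.003, 0.06, 0.0063], "delta_rot": [0, 0, 0], "claw": 0},
    {"delta_pos": [-0.0032, 0.064, 0.0067], "delta_rot": [0, 0, 0], "claw": 0},
    {"delta_pos": [-0.0033, 0.067, 0.0071], "delta_rot": [0, 0, 0], "claw": 0},
    {"delta_pos": [-0.0035, 0.07, 0.0074], "delta_rot": [0, 0, 0], "claw": 0}
  ]
}}

```text
time: 9.92
eef_pos: [0.5669, -0.0251, 0.0434]
tcp_rot: [0.547, 0.563, -0.422, 0.453]
contact_force: [0.5, -1.6, 1.0]
opening: 0.003
```

```bash
python3 look.py w9; python3 rx.py w9 59
```

```text
9.9167 [ 0.5668878  -0.02505048  0.04341756] [2.07928582 0.32027104] [ 0.52781036 -1.63729376  0.96257706]
brass rows 108 240
ring x 41.1 tcp [2.07928582 0.32027104]
white rows []
```

View pics/w9.png

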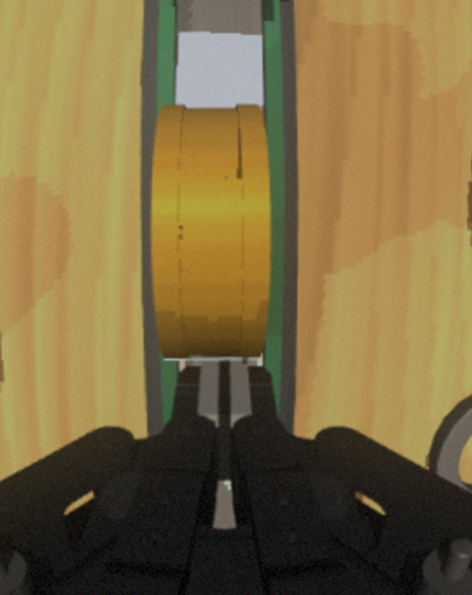

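The ring stands upright on the lane, centred between the rails (at 213,230). The whitish strip at its rear edge (213,357) is about where the mark should be after rolling 173 mm without slipping. Now I'll take it slowly over the crest.

Call:
{"method": "play_rows", "body": {
  "targets": [
    {"delta_pos": [-0.0001, 0.003, 0.0003], "delta_rot": [0, 0, 0], "claw": 0},
    {"delta_pos": [-0.0002, 0.006, 0.0006], "delta_rot": [0, 0, 0], "claw": 0},
    {"delta_pos": [-0.0004, 0.008, 0.0008], "delta_rot": [0, 0, 0], "claw": 0},
    {"delta_pos": [-0.0005, 0.01, 0.0009], "delta_rot": [0, 0, 0], "claw": 0},
    {"delta_pos": [-0.0006, 0.012, 0.0009], "delta_rot": [0, 0, 0], "claw": 0},
    {"delta_pos": [-0.0007, 0.014, 0.0009], "delta_rot": [0, 0, 0], "claw": 0},
    {"delta_pos": [-0.0008, 0.016, 0.0009], "delta_rot": [0, 0, 0], "claw": 0},
    {"delta_pos": [-0.0009, 0.018, 0.0008], "delta_rot": [0, 0, 0], "claw": 0},
    {"delta_pos": [-0.001, 0.02, 0.0007], "delta_rot": [0, 0, 0], "claw": 0},
    {"delta_pos": [-0.0011, 0.022, 0.0006], "delta_rot": [0, 0, 0], "claw": 0},
    {"delta_pos": [-0.0012, 0.024, 0.0005], "delta_rot": [0, 0, 0], "claw": 0},
    {"delta_pos": [-0.0013, 0.026, 0.0005], "delta_rot": [0, 0, 0], "claw": 0},
    {"delta_pos": [-0.0014, 0.028, 0.0005], "delta_rot": [0, 0, 0], "claw": 0},
    {"delta_pos": [-0.0015, 0.03, 0.0005], "delta_rot": [0, 0, 0], "claw": 0},
    {"delta_pos": [-0.0015, 0.03, 0.0005], "delta_rot": [0, 0, 0], "claw": 0},
    {"delta_pos": [-0.0015, 0.03, 0.0005], "delta_rot": [0, 0, 0], "claw": 0},
    {"delta_pos": [-0.0015, 0.03, 0.0005], "delta_rot": [0, 0, 0], "claw": 0},
    {"delta_pos": [-0.0015, 0.03, 0.0005], "delta_rot": [0, 0, 0], "claw": 0},
    {"delta_pos": [-0.0015, 0.03, 0.0005], "delta_rot": [0, 0, 0], "claw": 0},
    {"delta_pos": [-0.0015, 0.03, 0.0005], "delta_rot": [0, 0, 0], "claw": 0}
  ]
}}

```text
time: 11.63
eef_pos: [0.5652, 0.0055, 0.0439]
tcp_rot: [0.547, 0.563, -0.422, 0.453]
contact_force: [-1.4, 0.6, -0.1]
opening: 0.005
```

```bash
python3 look.py w10; python3 rx.py w10 57
```

```text
11.6333 [0.56516859 0.00549911 0.04385476] [32.67638144  0.54592461] [-1.40968641  0.55724944 -0.07431017]
brass rows 91 212
ring x 80.9 tcp [32.67638144  0.54592461]
white rows [181 182 183 184 185 186 187 188 189 190 191 192 193]
```

Call:
{"method": "play_rows", "body": {
  "targets": [
    {"delta_pos": [0, 0, 0], "delta_rot": [-0.03, 0.0015, 0], "claw": 0},
    {"delta_pos": [0, 0, 0], "delta_rot": [-0.06, 0.003, 0], "claw": 0},
    {"delta_pos": [0, 0, 0], "delta_rot": [-0.075, 0.004, 0], "claw": 0},
    {"delta_pos": [0, 0, 0], "delta_rot": [-0.075, 0.004, 0], "claw": 0},
    {"delta_pos": [0, 0, 0], "delta_rot": [-0.075, 0.004, 0], "claw": 0},
    {"delta_pos": [0, 0, 0], "delta_rot": [-0.075, 0.004, 0], "claw": 0},
    {"delta_pos": [0, 0, 0], "delta_rot": [-0.075, 0.004, 0], "claw": 0},
    {"delta_pos": [0, 0, 0], "delta_rot": [-0.075, 0.004, 0], "claw": 0},
    {"delta_pos": [0, 0, 0], "delta_rot": [-0.075, 0.004, 0], "claw": 0},
    {"delta_pos": [0, 0, 0], "delta_rot": [-0.075, 0.004, 0], "claw": 0},
    {"delta_pos": [0, 0, 0], "delta_rot": [-0.075, 0.004, 0], "claw": 0},
    {"delta_pos": [0, 0, 0], "delta_rot": [-0.075, 0.004, 0], "claw": 0}
  ]
}}

```text
time: 12.68
eef_pos: [0.5652, 0.0054, 0.0439]
tcp_rot: [0.488, 0.513, -0.489, 0.51]
contact_force: [-0.0, -0.2, -0.3]
opening: 0.0
```

```bash
python3 look.py w11; python3 rx.py w11 57;python3 - <<'E'
from h import *
from scipy.spatial.transform import Rotation as R
print(R.from_quat(ctrl.get_state()["tcp_rot"]).as_matrix().round(4), np.load("lane.npy"))
E
```

```text
12.6833 [0.56518657 0.00538732 0.04389698] [32.56384859  0.53341682] [-0.03629135 -0.218552   -0.26863753]
brass rows 94 239
ring x 80.9 tcp [32.56384859  0.53341682]
white rows []
[[-0.0038  0.9989  0.0464]
 [ 0.0011  0.0464 -0.9989]
 [-1.     -0.0037 -0.0012]] [ 0.56730921 -0.02711165  1.61963839]
```

View pics/w11.png

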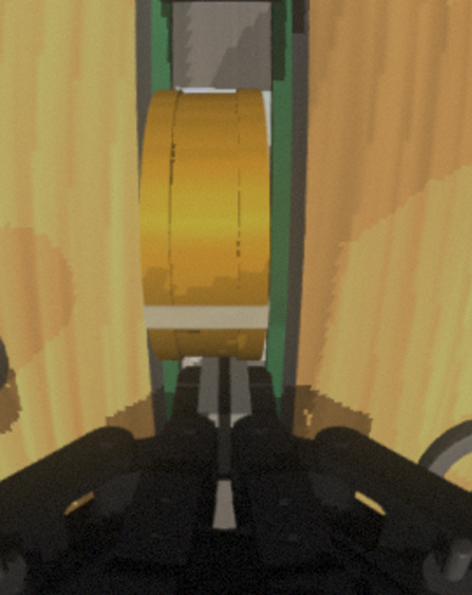

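Ring has stopped at lane x ≈ 81 beside the left rail, upright, with its mark just behind the top (206,317). I'll nudge it gently onward.

Call:
{"method": "play_rows", "body": {
  "targets": [
    {"delta_pos": [-0.001, 0.003, 0], "delta_rot": [0, 0, 0], "claw": 0},
    {"delta_pos": [-0.0018, 0.006, 0], "delta_rot": [0, 0, 0], "claw": 0},
    {"delta_pos": [-0.002, 0.008, 0], "delta_rot": [0, 0, 0], "claw": 0},
    {"delta_pos": [-0.0021, 0.01, 0], "delta_rot": [0, 0, 0], "claw": 0},
    {"delta_pos": [-0.0022, 0.012, 0], "delta_rot": [0, 0, 0], "claw": 0},
    {"delta_pos": [-0.0023, 0.014, 0], "delta_rot": [0, 0, 0], "claw": 0},
    {"delta_pos": [-0.0024, 0.016, 0], "delta_rot": [0, 0, 0], "claw": 0},
    {"delta_pos": [-0.0025, 0.018, 0], "delta_rot": [0, 0, 0], "claw": 0},
    {"delta_pos": [-0.0026, 0.02, 0], "delta_rot": [0, 0, 0], "claw": 0},
    {"delta_pos": [-0.0026, 0.022, 0], "delta_rot": [0, 0, 0], "claw": 0},
    {"delta_pos": [-0.0026, 0.022, 0], "delta_rot": [0, 0, 0], "claw": 0},
    {"delta_pos": [-0.0026, 0.022, 0], "delta_rot": [0, 0, 0], "claw": 0}
  ]
}}

```text
time: 13.73
eef_pos: [0.5626, 0.0275, 0.0439]
tcp_rot: [0.488, 0.513, -0.489, 0.51]
contact_force: [0.9, 0.5, -0.2]
opening: -0.002
```

```bash
python3 look.py w12; python3 rx.py w12 57
python3 - <<'E'
from h import *
import cv2
for n in("w11","w12"):
    w=cv2.imread(f"pics/{n}r.png");h=cv2.cvtColor(w,cv2.COLOR_BGR2HSV)
    print(n,[tuple(int(x) for x in h[v,258]) for v in range(60,110,4)])
E
```

```text
13.7333 [0.56258593 0.02754778 0.04388737] [54.82484558  2.04902367] [ 0.91708511  0.52415718 -0.1921757 ]
brass rows 87 233
ring x 106.4 tcp [54.82484558  2.04902367]
white rows [134 135 136 137 138 139 140 141 142 143 144 145 146 147 148 149]
w11 [(14, 36, 121), (15, 43, 118), (18, 39, 119), (17, 40, 103), (17, 48, 102), (17, 40, 101), (19, 42, 104), (19, 53, 101), (41, 12, 172), (19, 186, 129), (19, 186, 141), (19, 189, 150), (20, 188, 152)]
w12 [(17, 34, 68), (18, 32, 103), (19, 45, 90), (21, 31, 82), (13, 43, 72), (12, 114, 49), (20, 90, 82), (19, 181, 131), (19, 186, 145), (19, 185, 149), (19, 188, 157), (18, 182, 160), (19, 185, 164)]
```

Call:
{"method": "play_rows", "body": {
  "targets": [
    {"delta_pos": [0, 0.002, 0], "delta_rot": [0, 0, 0], "claw": 0},
    {"delta_pos": [-0.0001, 0.004, 0], "delta_rot": [0, 0, 0], "claw": 0},
    {"delta_pos": [-0.0002, 0.006, 0], "delta_rot": [0, 0, 0], "claw": 0},
    {"delta_pos": [-0.0003, 0.008, 0], "delta_rot": [0, 0, 0], "claw": 0},
    {"delta_pos": [-0.0004, 0.01, 0], "delta_rot": [0, 0, 0], "claw": 0},
    {"delta_pos": [-0.0004, 0.01, 0], "delta_rot": [0, 0, 0], "claw": 0},
    {"delta_pos": [-0.0004, 0.01, 0], "delta_rot": [0, 0, 0], "claw": 0},
    {"delta_pos": [-0.0004, 0.01, 0], "delta_rot": [0, 0, 0], "claw": 0}
  ]
}}

```text
time: 14.45
eef_pos: [0.5626, 0.036, 0.044]
tcp_rot: [0.487, 0.512, -0.489, 0.511]
contact_force: [0.3, -5.5, -0.7]
opening: -0.001
```

```bash
python3 look.py w13; python3 rx.py w13 57
```

```text
14.45 [0.56258333 0.03604609 0.04400432] [63.31315627  1.63671187] [ 0.3279623 -5.4603822 -0.7402014]
brass rows 106 249
ring x 106.2 tcp [63.31315627  1.63671187]
white rows [155 156 157 158 159 160 161 162 163 164 165 166 167 168 169 170 171]
```

Run:
```python
from h import *
import pickle,cv2
p=np.load("lane.npy")
s,c=pickle.load(open("w12.pkl","rb"));w=cv2.imread("pics/w12r.png")
for v in range(30,96,3):print(v,w[v,250:266].mean((0,1)).round(),W2L(p,wz(c,258,v,.075)).round(1))
cv2.imwrite("pics/w13z.png",np.hstack([cv2.resize(cv2.imread(f"pics/{n}r.png")[0:250,170:345],None,fx=2.2,fy=2.2,interpolation=cv2.INTER_CUBIC) for n in("w12","w13")]))
```

```text
30 125.0 [164.9   1.5]
33 132.0 [163.7   1.5]
36 128.0 [162.4   1.5]
39 128.0 [161.2   1.5]
42 128.0 [159.9   1.5]
45 126.0 [158.7   1.5]
48 165.0 [157.5   1.5]
51 160.0 [156.3   1.5]
54 125.0 [155.1   1.5]
57 51.0 [153.8   1.5]
60 60.0 [152.6   1.5]
63 93.0 [151.4   1.5]
66 91.0 [150.2   1.5]
69 84.0 [149.    1.5]
72 76.0 [147.8   1.5]
75 70.0 [146.6   1.5]
78 53.0 [145.4   1.6]
81 38.0 [144.3   1.6]
84 69.0 [143.1   1.6]
87 72.0 [141.9   1.6]
90 94.0 [140.7   1.6]
93 97.0 [139.5   1.6]
```

Call:
{"method": "play_rows", "body": {
  "targets": [
    {"delta_pos": [0, 0.0015, 0], "delta_rot": [0, 0, 0], "claw": 0},
    {"delta_pos": [-0.0001, 0.0018, 0], "delta_rot": [0, 0, 0], "claw": 0},
    {"delta_pos": [-0.0001, 0.0022, 0], "delta_rot": [0, 0, 0], "claw": 0},
    {"delta_pos": [-0.0001, 0.0022, 0], "delta_rot": [0, 0, 0], "claw": 0}
  ]
}}

```text
time: 14.83
eef_pos: [0.5628, 0.0362, 0.0441]
tcp_rot: [0.486, 0.511, -0.49, 0.513]
contact_force: [-0.6, -7.4, -0.6]
opening: -0.004
```

Call:
{"method": "play_rows", "body": {
  "targets": [
    {"delta_pos": [-0.0001, 0.0023, 0], "delta_rot": [0, 0, 0], "claw": 0},
    {"delta_pos": [-0.0001, 0.0027, 0], "delta_rot": [0, 0, 0], "claw": 0},
    {"delta_pos": [-0.0001, 0.003, 0], "delta_rot": [0, 0, 0], "claw": 0},
    {"delta_pos": [-0.0001, 0.0033, 0], "delta_rot": [0, 0, 0], "claw": 0},
    {"delta_pos": [-0.0001, 0.0033, 0], "delta_rot": [0, 0, 0], "claw": 0}
  ]
}}

```text
time: 15.25
eef_pos: [0.563, 0.0365, 0.0442]
tcp_rot: [0.484, 0.51, -0.491, 0.515]
contact_force: [-0.3, -10.5, -0.2]
opening: 0.001
```

Call:
{"method": "play_rows", "body": {
  "targets": [
    {"delta_pos": [-0.0001, 0.0032, 0], "delta_rot": [0, 0, 0], "claw": 0},
    {"delta_pos": [-0.0001, 0.0033, 0], "delta_rot": [0, 0, 0], "claw": 0},
    {"delta_pos": [-0.0001, 0.0033, 0], "delta_rot": [0, 0, 0], "claw": 0},
    {"delta_pos": [-0.0001, 0.0033, 0], "delta_rot": [0, 0, 0], "claw": 0},
    {"delta_pos": [-0.0001, 0.0033, 0], "delta_rot": [0, 0, 0], "claw": 0},
    {"delta_pos": [-0.0001, 0.0033, 0], "delta_rot": [0, 0, 0], "claw": 0}
  ]
}}

```text
time: 15.75
eef_pos: [0.5633, 0.0366, 0.0442]
tcp_rot: [0.482, 0.509, -0.492, 0.517]
contact_force: [0.5, -11.2, -1.2]
opening: -0.002
```

Call:
{"method": "play_rows", "body": {
  "targets": [
    {"delta_pos": [-0.0001, 0.0032, 0], "delta_rot": [0, 0, 0], "claw": 0},
    {"delta_pos": [-0.0001, 0.0032, 0], "delta_rot": [0, 0, 0], "claw": 0},
    {"delta_pos": [-0.0001, 0.0032, 0], "delta_rot": [0, 0, 0], "claw": 0},
    {"delta_pos": [-0.0001, 0.0032, 0], "delta_rot": [0, 0, 0], "claw": 0},
    {"delta_pos": [-0.0001, 0.0032, 0], "delta_rot": [0, 0, 0], "claw": 0},
    {"delta_pos": [-0.0001, 0.0032, 0], "delta_rot": [0, 0, 0], "claw": 0},
    {"delta_pos": [-0.0001, 0.0032, 0], "delta_rot": [0, 0, 0], "claw": 0}
  ]
}}

```text
time: 16.33
eef_pos: [0.5634, 0.0365, 0.0443]
tcp_rot: [0.48, 0.507, -0.493, 0.519]
contact_force: [-0.7, -11.0, -1.2]
opening: 0.002
```

Call:
{"method": "play_rows", "body": {
  "targets": [
    {"delta_pos": [0, 0.0028, 0], "delta_rot": [0, 0, 0], "claw": 0},
    {"delta_pos": [0, 0.0024, 0], "delta_rot": [0, 0, 0], "claw": 0},
    {"delta_pos": [0, 0.002, 0], "delta_rot": [0, 0, 0], "claw": 0},
    {"delta_pos": [0, 0.0016, 0], "delta_rot": [0, 0, 0], "claw": 0},
    {"delta_pos": [0, 0.0012, 0], "delta_rot": [0, 0, 0], "claw": 0},
    {"delta_pos": [0, 0.0008, 0], "delta_rot": [0, 0, 0], "claw": 0},
    {"delta_pos": [0, 0.0004, 0], "delta_rot": [0, 0, 0], "claw": 0},
    {"delta_pos": [0, 0, 0], "delta_rot": [0, 0, 0], "claw": 0},
    {"delta_pos": [0, -0.0004, 0], "delta_rot": [0, 0, 0], "claw": 0},
    {"delta_pos": [0, -0.0008, 0], "delta_rot": [0, 0, 0], "claw": 0},
    {"delta_pos": [0, -0.0012, 0], "delta_rot": [0, 0, 0], "claw": 0},
    {"delta_pos": [0, -0.0016, 0], "delta_rot": [0, 0, 0], "claw": 0},
    {"delta_pos": [0, -0.0022, 0], "delta_rot": [0, 0, 0], "claw": 0},
    {"delta_pos": [0, -0.003, 0], "delta_rot": [0, 0, 0], "claw": 0},
    {"delta_pos": [0.0002, -0.004, 0], "delta_rot": [0, 0, 0], "claw": 0},
    {"delta_pos": [0.0003, -0.0055, 0], "delta_rot": [0, 0, 0], "claw": 0},
    {"delta_pos": [0.0004, -0.0075, 0], "delta_rot": [0, 0, 0], "claw": 0},
    {"delta_pos": [0.0005, -0.01, 0], "delta_rot": [0, 0, 0], "claw": 0},
    {"delta_pos": [0.0006, -0.013, 0], "delta_rot": [0, 0, 0], "claw": 0},
    {"delta_pos": [0.0008, -0.016, 0], "delta_rot": [0, 0, 0], "claw": 0}
  ]
}}

```text
time: 18.0
eef_pos: [0.5643, 0.0202, 0.0443]
tcp_rot: [0.48, 0.507, -0.493, 0.519]
contact_force: [-0.4, 0.9, -0.6]
opening: 0.001
```

```bash
python3 look.py w14; python3 rx.py w14 57
```

```text
18.0 [0.56425625 0.02017796 0.04428698] [47.38227442  0.74051776] [-0.39581447  0.9432726  -0.62950082]
brass rows 71 213
ring x 106.4 tcp [47.38227442  0.74051776]
white rows [118 119 120 121 122 123 124 125 126 127 128 129 130 131 132 133 134]
```

Call:
{"method": "play_rows", "body": {
  "targets": [
    {"delta_pos": [0.0005, -0.01, 0], "delta_rot": [0, 0, 0], "claw": 0},
    {"delta_pos": [0.001, -0.025, 0.002], "delta_rot": [0, 0, 0], "claw": 0},
    {"delta_pos": [0.002, -0.045, 0.015], "delta_rot": [0, 0, 0], "claw": 0},
    {"delta_pos": [0.002, -0.065, 0.04], "delta_rot": [0, 0, 0], "claw": 0},
    {"delta_pos": [0.002, -0.08, 0.07], "delta_rot": [0, 0, 0], "claw": 0},
    {"delta_pos": [0.002, -0.09, 0.1], "delta_rot": [0, 0, 0], "claw": 0},
    {"delta_pos": [0.002, -0.1, 0.12], "delta_rot": [0, 0, 0], "claw": 0},
    {"delta_pos": [0.002, -0.1, 0.12], "delta_rot": [0, 0, 0], "claw": 0},
    {"delta_pos": [0.002, -0.1, 0.12], "delta_rot": [0, 0, 0], "claw": 0},
    {"delta_pos": [0.002, -0.1, 0.12], "delta_rot": [0, 0, 0], "claw": 0}
  ]
}}

```text
time: 18.88
eef_pos: [0.5655, -0.0802, 0.163]
tcp_rot: [0.48, 0.508, -0.494, 0.518]
contact_force: [0.3, 1.1, 0.4]
opening: 0.003
```

```bash
python3 look.py w15; python3 rx.py w15 57
python3 - <<'E'
from h import *
import cv2
a=ctrl.read_camera("top");w=cv2.imread("pics/w15r.png")
cv2.imwrite("pics/f.png",np.hstack([cv2.resize(w,(400,300)),cv2.resize(a[140:260,200:400][:, :160],(400,300),interpolation=cv2.INTER_CUBIC)]))
E
```

```text
18.8833 [ 0.56547651 -0.08023324  0.16296659] [-52.96876524   4.42404724] [0.2936125  1.08863843 0.43593519]
brass rows 0 26
ring x 74.0 tcp [-52.96876524   4.42404724]
white rows []
```

View pics/f.png

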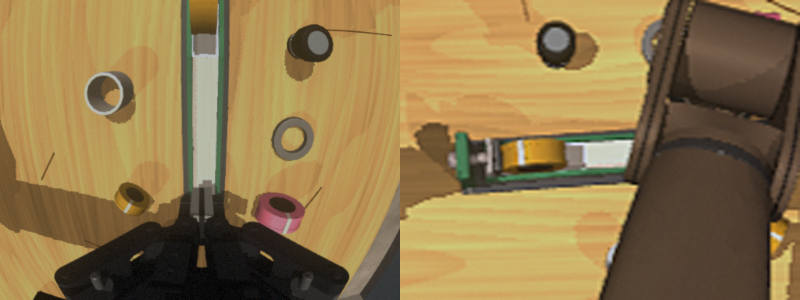

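The ring stands against the pad (right half: brass 502–565, pad at about 490, mark at 533,140). Barrel, sleeve and spare stand in their places, and the fingers are clear. The "ring x 74" reading is an artefact, because the picture edge cuts the ring off.

Run:
```python
from h import *
import cv2
a=ctrl.read_camera("top")
for _ in range(5):b=ctrl.read_camera("top")
print("change near ring",cv2.absdiff(a[180:215,225:275],b[180:215,225:275]).mean(),"elsewhere",cv2.absdiff(a[100:150,100:300],b[100:150,100:300]).mean())
print(ctrl.get_state()["time"],ctrl.sign_off())
```

```text
change near ring 0.8731428571428571 elsewhere 0.8488333333333333
the job is handed in; nothing more can be done
19.2833 None
```

The ring is standing at rest against the guard, and I handed the job in at 19.3 s.

- **Rolling:** I rolled the larger brass ring along the lane with the closed fingers behind it. It stayed on the lane throughout and its white mark turned with the travel. Past the crest it rolled on by itself, stopped for a moment beside the left rail at about lane x = +81 mm, and went on to the guard after a small nudge.
- **Push:** I pushed it into the pad with a force that read 10.5 to 11.2 N for about 1.1 s. The highest reading was 11.2 N, though the force is only reported at the end of each move. I then eased off over about 1 s.

**Last checks:**
- After release the ring was still at lane x = 106.4 mm, so its rim is at about 142 mm, where the wrist picture showed the pad.
- The last pictures show it upright against the pad, with no movement over about 0.25 s.
- The barrel, sleeve and spare guard look undisturbed, and the fingers are well clear.

**What disagreed or went wrong:**
- **First touch too high:** The shut fingertips seemed to reach about 25 to 30 mm less far than stated. The first touch landed high on the ring and pressed it with about 8 N. I backed off and came in lower.
- **Finger friction:** On the ramp the fingers dragged on the rim more than expected, so I tilted the tool for that stretch.
- **Not quite square:** The tool turned about 1 to 2° during the push, and the ring sat a few millimetres toward the left rail.
- **False reading:** One late reading put the ring at x = 74 mm. That was false, because the picture edge cut the ring off.

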